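# Set out the staining line

### The job

Set out the staining line on the four white pads. On the row of three pads that runs from the beaker of yellow liquid to the petri dish, stand the dark bottle next to the beaker, the larger amber bottle with the red teat next to the petri dish, and the small amber bottle with the black teat between those two; the lidded weighing bottle from the front part of the bench goes on the single pad behind the middle one (farther from the robot). Stand each centred on its pad, keep all four upright throughout, let go of them, and leave the beaker standing where it is.

Things in the scene. Friction and masses are not known exactly. Their poses are not given: they have to be found in the camera images.
- dark_bottle_mid (a point): Dropper bottle on the bench, of very dark brown glass with a red teat. Round glass body 48 mm across and 80 mm tall, with a narrow rubber teat on top, 139 mm tall in all. The point lies on its axis half-way up, 69.5 mm above its underside. The teat is about 17 mm thick, solid enough to lift the bottle by, and is best gripped 42 mm above this point (it spans 90 to 139 mm above the underside). Loose, about 0.11 kg; z points up; round, so its yaw does not matter.
- black_teat_bottle_mid (a point): Small dropper bottle of amber glass with a black teat. Round glass body 45 mm across and 74 mm tall, with a narrow rubber teat on top, 133 mm tall in all. The point lies on its axis half-way up, 66.5 mm above its underside. The teat is about 17 mm thick, solid enough to lift the bottle by, and is best gripped 42 mm above this point (it spans 84 to 133 mm above the underside). Loose, about 0.11 kg; z points up; round, so its yaw does not matter.
- red_teat_bottle_mid (a point): Larger dropper bottle of amber glass with a red teat. Round glass body 56 mm across and 93 mm tall, with a narrow rubber teat on top, 153 mm tall in all. The point lies on its axis half-way up, 76.5 mm above its underside. The teat is about 17 mm thick, solid enough to lift the bottle by, and is best gripped 50 mm above this point (it spans 103 to 153 mm above the underside). Loose, about 0.11 kg; z points up; round, so its yaw does not matter.
- weighing_bottle_mid (a point): Small clear weighing bottle with a fixed knobbed glass lid and pale contents, 65 mm tall in all. The point lies on its axis half-way up, 32.5 mm above its underside. Straight body 37 mm across up to 45 mm above the underside: grip it at about this point, not by the knob. Loose, 0.06 kg; round, z up. Within 0.75 m of the robot (a similar one far back on the bench stays there).
- pad_left: The left (+y) pad of the row of three. A white round silicone pad, 72 mm across and 4 mm thick, with a thin dark ring printed near its rim, fixed to the bench. Origin at the centre of its underside.
- pad_middle: The middle pad of the row of three; the pads of the row stand about 90 mm apart. A white round silicone pad, 72 mm across and 4 mm thick, with a thin dark ring printed near its rim, fixed to the bench. Origin at the centre of its underside.
- pad_right: The right (-y) pad of the row of three. A white round silicone pad, 72 mm across and 4 mm thick, with a thin dark ring printed near its rim, fixed to the bench. Origin at the centre of its underside.
- pad_back: The single pad about 90 mm behind the middle one, farther from the robot. A white round silicone pad, 72 mm across and 4 mm thick, with a thin dark ring printed near its rim, fixed to the bench. Origin at the centre of its underside.
- waste_beaker: Glass beaker with yellow liquid, 59 x 66 mm and 72 mm tall, about 0.1 kg and loose, standing just beyond one end of the row of pads, about 90 mm from the last pad: the left end at some starts, the right end at others. Origin at its underside. Not to be moved.
- dish: Flat round glass petri dish, 70 mm across and 16 mm tall, fixed, just beyond the other end of the row, about 90 mm from the last pad. Origin at its underside.
Mind the look-alikes: they are no part of the job. What is shaped like the part that bears dark_bottle_mid but purple or turquoise is not meant.

How it is judged:
By the outcome, as a careful person would: the job done as asked, in the order asked, and still so for the second after the job is handed in, with the robot touching nothing.
It also fails if it takes over 120 s, if anything falls off the work surface, if the arm or the gripper's body presses on something with over 40 N, if the wrist force passes 120 N, or if a joint passes its speed limit or range.

### The arm

A 6-joint arm with a two-finger parallel gripper is mounted at the origin on a cart in front of the work surface, level with it; the furniture and walls round the work are solid. World frame = base frame: x ahead of the robot, y to its left, z up, the work surface at z = 0. Lengths are in m, angles in rad, forces in N, time in s.
With the tool pointing down it reaches from about 0.35 to 0.925 m from the base axis. Payload 6.4 kg.
Tool frame: the origin (TCP) lies at the very end of the fingers, on their centre line; the grasp point (between the pads) lies 19 mm behind it; z points along the fingers, y is the line along which they close (so a half turn about z gives the same grasp; the last joint's range is limited). The gripper opens to 94 mm and grips with 3 to 60 N. Pads are 16 mm wide; open, the fingers measure 119 mm over their backs; the gripper's body (75 mm by 177 mm) begins 78 mm behind the grasp point.
Start: joints at [1.099, 0.245, 1.558, -0, 1.339, -0.174], TCP at [0.191, 0.621, 0.205] pointing down, gripper open.
Joint ranges: [-3.13, 3.13], [-1.02, 2.26], [0.13, 2.54], [-0.95, 4.09], [0.21, 2.88], [-2.74, 2.74]. Speed limits (rad/s): [2.57, 2.57, 3.14, 3.14, 3.14, 3.14].

### API

Orientations are given as a rotation vector (axis times angle).
In Python, from station import get_state, read_camera, camera_params, finish_job gives the robot as it stands. The module is installed in compiled form; this text tells all that it offers.
- The arm moves only by the tool send_rows, never from a script. Its argument "plan" is one flat list of numbers, 7 for each row, row after row: the shift along the tool's x, y, z in m, then the turn, a rotation vector about the tool's x, y, z in rad, then the closure, from 0 (fully open) to 1 (shut). A call has 1 to 10 rows; each row shifts and turns the commanded pose from where the row before left it, along the tool's axes as they then stand; what a row does not reach is not made up. A row lasts 1/8 s, in which the tool goes at most 62.5 mm and 10.7 degrees, less where a joint would pass 70% of its speed; a pose out of reach is approached as far as the arm can. A call with a gripper value outside its range is refused whole. The fingers move at their own pace and stop on an object; "grip_force" is the grip in N (left out, the last holds). Time passes only in rows, so rows that do not move let the fingers close. It gives the time, the measured TCP pose, the force, the opening and the grip force at its end, in the units of the state.
- get_state(): the state, without advancing time (a new reading comes with each control period).
- read_camera(name): name is "scene" or "top" or "wrist"; returns (picture, depth): 480x640x3 uint8, red, green, blue; 480x640 float32, m along the optical axis (not along the pixel's ray), 0 where there is no reading.
- camera_params(name): a dict with "K" (3x3 intrinsics, pixels), "world_to_cam" (4x4, takes a point from world to camera coordinates); the wrist camera has in their place "mount" (4x4, takes a point from camera to tool coordinates, whose origin is the TCP and whose axes are the flange's). Camera axes: x right, y up, looking along -z (the intrinsics and any distortion apply to the point x, -y, -z); pixel columns grow to the right and rows downward; lengths in m; the calibration is good to about 2 mm. A picture is of the moment at which its call begins: read the wrist's pose just before it. camera_params takes no time and is no camera call.
- finish_job(): hands the job in; it is judged then, once.
The state is a dict: "time": time; "joints": joint angles; "joint_velocities": joint speeds; "tau": joint torques, N m; "ee_pos": TCP position; "eef_rot": TCP orientation; "ft_force": force on the tool from outside, world axes, zero at the start; "torque": the same for the moment, N m; "finger_gap": finger opening in m; "grip_force": force on a finger pad.
Only numpy, scipy, OpenCV 4.12 (cv2) and the standard library are available. Lean on these libraries where they do the work, as an engineer would, in place of code of your own. Each camera call takes 0.05 s, during which the arm holds its last target. There are 200 camera calls.

## Working session

There is one attempt and no reset: what is moved stays moved. The work goes in short steps, Python scripts to look and compute and a tool call to move; the robot and the scene stay as the last step left them, time stands still between calls to the robot, and variables do not carry over. Pictures are saved under pics/ and viewed, at most 14 in all, crops included, and the job is handed in when it is done.

Besides the shell and the picture viewer there is one more tool, called after "Request:" by a JSON object that holds its "op" and its "data". send_rows: Moves the arm, as the interface text tells. Its arguments: {"type":"object","properties":{"plan":{"type":"array"},"grip_force":{"type":"number"}},"required":["plan"]}

```bash
mkdir -p pics; cat > h.py <<'E'
import numpy as np, cv2
from scipy.spatial.transform import Rotation as R
from station import get_state, read_camera, camera_params, finish_job
def snap(n,f):
    s=get_state(); p,d=read_camera(n); cv2.imwrite(f'pics/{f}.png',cv2.cvtColor(p,cv2.COLOR_RGB2BGR)); np.savez(f'{f}.npz',p=p,d=d,pos=s['ee_pos'],rot=s['eef_rot']); return p,d,s
def c2w(n,pos=None,rot=None):
    c=camera_params(n)
    if n!='wrist': return c['K'],np.linalg.inv(c['world_to_cam'])
    T=np.eye(4);T[:3,:3]=R.from_rotvec(rot).as_matrix();T[:3,3]=pos
    return c['K'],T@c['mount']
def ray(n,u,v,z,pos=None,rot=None):
    K,T=c2w(n,pos,rot); d=np.linalg.inv(K)@[u,v,1]; d=T[:3,:3]@[d[0],-d[1],-d[2]]; o=T[:3,3]
    return o+d*(z-o[2])/d[2]
def cloud(n,d,pos=None,rot=None):
    K,T=c2w(n,pos,rot); v,u=np.mgrid[:480,:640]; q=np.linalg.inv(K)@np.stack([u.ravel(),v.ravel(),np.ones(u.size)])
    q=q*d.ravel(); return (T[:3,:3]@(q*[[1],[-1],[-1]])+T[:3,3:]).T.reshape(480,640,3)
E
python3 - <<'E'
from h import *
for n in('scene','top'): snap(n,n+'0')
for n in('scene','top','wrist'): print(camera_params(n))
print(get_state())
E
```

```text
{'K': array([[433.49764543,   0.        , 321.42864048],
       [  0.        , 433.49764543, 238.0354466 ],
       [  0.        ,   0.        ,   1.        ]]), 'world_to_cam': array([[ 0.80395541, -0.59468804, -0.00134924, -0.45851063],
       [ 0.33288654,  0.44814506,  0.82967015, -0.29111121],
       [-0.49279026, -0.66746695,  0.5582523 , -0.93227742],
       [ 0.        ,  0.        ,  0.        ,  1.        ]])}
{'K': array([[481.86986975,   0.        , 322.34229069],
       [  0.        , 481.86986975, 240.09737174],
       [  0.        ,   0.        ,   1.        ]]), 'world_to_cam': array([[ 0.00979285, -0.99994593, -0.00349822,  0.05091695],
       [ 0.98842587,  0.00915027,  0.15142845, -0.5861628 ],
       [-0.15138825, -0.00494065,  0.98846203, -1.0906544 ],
       [ 0.        ,  0.        ,  0.        ,  1.        ]])}
{'K': array([[344.95318274,   0.        , 320.93631043],
       [  0.        , 344.95318274, 241.52402462],
       [  0.        ,   0.        ,   1.        ]]), 'mount': array([[-4.87040208e-04,  9.73813028e-01,  2.27349840e-01,
         6.46593394e-02],
[... 236 characters left out ...]
   1.00000000e+00]])}
{'time': 0.1, 'joints': array([ 1.09891101e+00,  2.45749981e-01,  1.55885412e+00, -3.91962838e-05,
        1.33868679e+00, -1.74096067e-01]), 'joint_velocities': array([-0.00037835, -0.0018282 , -0.00413131,  0.00051466, -0.00050341,
       -0.00027683]), 'tau': array([-3.10767600e-04, -4.16917920e+01, -3.15524554e+01,  6.86317286e-02,
        3.09076288e-02, -2.77039823e-05]), 'ee_pos': array([0.19047463, 0.62091598, 0.20447229]), 'eef_rot': array([-4.65951000e-01, -3.10633679e+00,  2.54825253e-03]), 'ft_force': array([ 0.29882831, -0.14775256, -0.05887633]), 'torque': array([ 0.01162316, -0.01812829, -0.03269563]), 'grip_force': 0.0, 'finger_gap': 0.09402238380952063}
```

View pics/scene0.png

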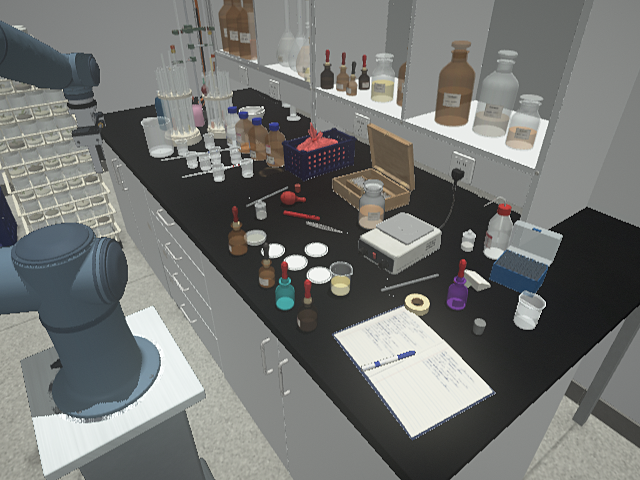

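View pics/top0.png

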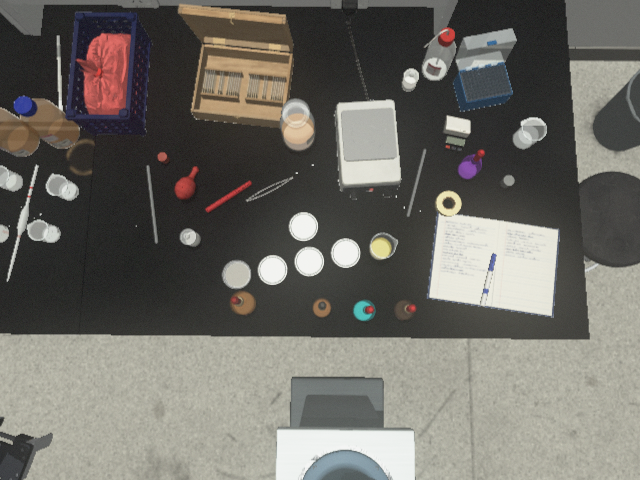

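The top view shows pads at about (273,270), (309,262), (345,253) and (303,226), the beaker at (382,246) on the right end, and the dish at (237,274). The bottles are red-teat amber (243,302), black-teat (321,308), turquoise decoy (364,310), dark (405,310) and purple decoy (470,165). The weighing-bottle candidates are (190,237), the far-back one at (410,79) and a grey item at (508,181). I'll measure these and check the candidates in one crop.

```bash
python3 - <<'E'
from h import *
a=np.load('top0.npz');p,d=a['p'],a['d'];b=np.load('scene0.npz')
C=cloud('top',d)
# pads: white ellipses
hsv=cv2.cvtColor(p,cv2.COLOR_RGB2HSV)
m=((hsv[...,2]>170)&(hsv[...,1]<50)).astype(np.uint8)
m=cv2.morphologyEx(m,cv2.MORPH_CLOSE,np.ones((3,3)))
for c in cv2.findContours(m,0,2)[0]:
    if 300<cv2.contourArea(c)<1500:
        (u,v),ax,_=cv2.fitEllipse(c)
        if 200<u<400 and 200<v<300: print('pad',round(u,1),round(v,1),np.round(ax,1),ray('top',u,v,.004).round(4))
# objects via depth: height clusters
for n,u,v,zmin in(('red',243,302,.1),('blk',321,308,.08),('dark',405,310,.085),('turq',364,310,.085),('wb',190,237,.02),('wbfar',410,79,.02),('grey',508,181,.01),('beaker',382,246,.03)):
    q=C[v-25:v+25,u-25:u+25].reshape(-1,3);q=q[(q[:,2]>zmin)&(q[:,2]<.2)]
    print(n,len(q),q.mean(0).round(4),q.min(0).round(3),q.max(0).round(3))
P=cv2.cvtColor(p,cv2.COLOR_RGB2BGR);S=cv2.cvtColor(b['p'],cv2.COLOR_RGB2BGR)
f=lambda I,u,v,r=22:cv2.resize(I[v-r:v+r,u-r:u+r],(260,260),interpolation=2)
cv2.imwrite('pics/crop.png',np.vstack([np.hstack([f(P,190,237),f(P,410,79),f(P,508,181)]),np.hstack([f(S,261,210),f(S,468,240),f(S,305,310,40)])]))
K=1
E
```

```text
pad 236.7 274.7 [24.8 26.7] [0.5055 0.2629 0.004 ]
pad 272.3 269.5 [28.3 29. ] [0.5187 0.1772 0.004 ]
pad 308.9 261.1 [28.2 28.8] [0.5401 0.0888 0.004 ]
pad 345.3 252.6 [28.3 28.7] [5.616e-01 5.000e-04 4.000e-03]
pad 303.2 226.1 [27.8 28.3] [0.6262 0.104  0.004 ]
red 72 [0.4397 0.2386 0.1383] [0.431 0.232 0.1  ] [0.447 0.247 0.154]
blk 52 [0.4318 0.0558 0.1272] [0.424 0.049 0.117] [0.439 0.064 0.134]
dark 69 [ 0.4269 -0.1344  0.1255] [ 0.42  -0.144  0.085] [ 0.434 -0.128  0.14 ]
turq 67 [ 0.4236 -0.0446  0.1248] [ 0.417 -0.053  0.086] [ 0.431 -0.038  0.14 ]
wb 249 [0.5892 0.3711 0.0465] [0.573 0.354 0.02 ] [0.61  0.393 0.066]
wbfar 506 [ 1.0019 -0.1741  0.0538] [ 0.918 -0.222  0.02 ] [ 1.05  -0.091  0.108]
grey 127 [ 0.7381 -0.393   0.027 ] [ 0.726 -0.409  0.011] [ 0.766 -0.301  0.13 ]
beaker 294 [ 0.5741 -0.0872  0.0574] [ 0.541 -0.115  0.03 ] [ 0.6   -0.053  0.075]
```

View pics/crop.png

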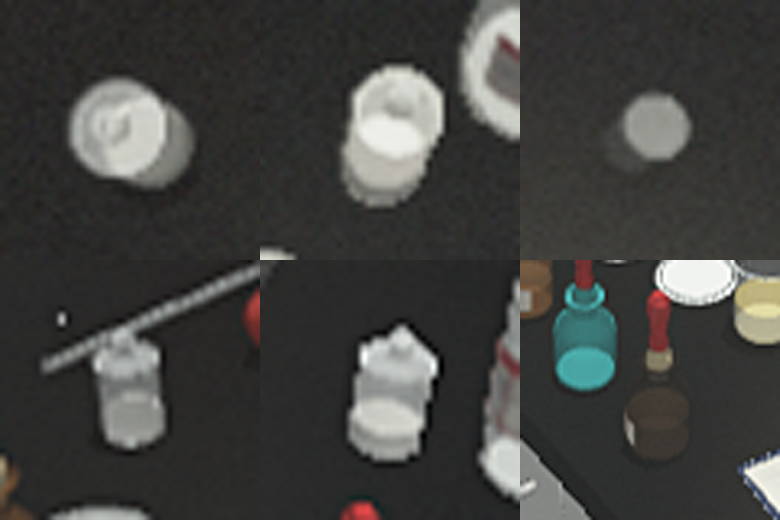

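The crop confirms it: (190,237) is the lidded weighing bottle at r≈0.70 m. The one at (410,79) is too far at about 1.0 m, and the grey item at (508,181) is a stopper. The dark brown bottle with the red teat is at (405,310). The beaker is on the right, so dark goes on pad_right, black on the middle and red on the left. I'll align the tool so that x=-X, y=Y, z=-Z.

Request:
{"op": "send_rows", "data": {"plan": [0,0,-0.02,0,0,-0.1485,0.5,0,0,-0.02,0,0,-0.1485,0.5,-0.0325,-0.04,0,0,0,0,0.5,-0.0325,-0.04,0,0,0,0,0.5,-0.0325,-0.04,0,0,0,0,0.5,-0.0325,-0.04,0,0,0,0,0.5,-0.0325,-0.04,0,0,0,0,0.5,-0.0325,-0.04,0,0,0,0,0.5,-0.0325,-0.04,0,0,0,0,0.5,-0.0325,-0.04,0,0,0,0,0.5], "grip_force": 20}}

```text
time: 1.35
ee_pos: [0.4511, 0.2997, 0.2451]
eef_rot: [-0.001, -3.141, 0.0]
ft_force: [0.5, 1.2, -0.7]
finger_gap: 0.0471
grip_force: 0.0
```

Request:
{"op": "send_rows", "data": {"plan": [0.0027,-0.0483,0,0,0,0,0.5,0.0027,-0.0483,0,0,0,0,0.5,0.0027,-0.0483,0,0,0,0,0.5,0.0027,-0.0483,0,0,0,0,0.5,0.0027,-0.0483,0,0,0,0,0.5,0.0027,-0.0483,0,0,0,0,0.5,0.0027,-0.0483,0,0,0,0,0.5,0.0027,-0.0483,0,0,0,0,0.5,0.0027,-0.0483,0,0,0,0,0.5,0,0,0,0,0,0,0.5]}}

```text
time: 2.6
ee_pos: [0.4253, -0.1356, 0.2451]
eef_rot: [-0.009, -3.141, -0.001]
ft_force: [-0.4, 0.9, 0.6]
finger_gap: 0.0473
grip_force: 0.0
```

```bash
python3 - <<'E'
from h import *
p,d,s=snap('wrist','w1'); print(s['ee_pos'],s['eef_rot'])
C=cloud('wrist',d,s['ee_pos'],s['eef_rot'])
hsv=cv2.cvtColor(p,cv2.COLOR_RGB2HSV)
m=((hsv[...,0]<8)|(hsv[...,0]>172))&(hsv[...,1]>130)&(hsv[...,2]>60)
n,l,st,ce=cv2.connectedComponentsWithStats(m.astype(np.uint8))
for i in range(1,n):
    if st[i,4]>150:
        q=C[(l==i)&(d>0)]; print(ce[i].round(),st[i],np.percentile(q,2,0).round(4),np.percentile(q,98,0).round(4))
E
```

```text
[ 0.42525325 -0.13560055  0.24505938] [-8.89537918e-03 -3.14073552e+00 -5.85249130e-04]
[421. 234.] [408 222  26  25 447] [ 0.4178 -0.0536 -0.0013] [0.459  0.0054 0.1378]
[321. 242.] [312 228  20  28 412] [ 4.244e-01 -1.411e-01 -1.000e-04] [ 0.4658 -0.125   0.1382]
```

View pics/w1.png

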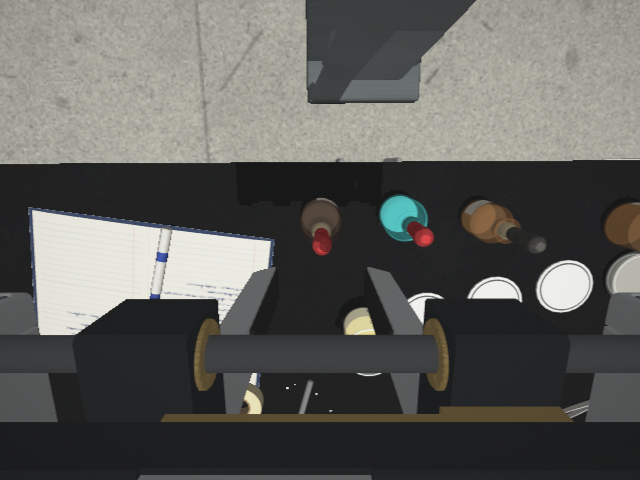

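The wrist view shows the dark bottle's teat at (321,242), centred between the fingers, with the turquoise one at (421,234). Next I'll get a quick x-check of the teat.

```bash
python3 - <<'E'
from h import *
a=np.load('w1.npz');d=a['d'];C=cloud('wrist',d,a['pos'],a['rot'])
q=C[215:262,300:345].reshape(-1,3);q=q[(q[:,2]>.095)&(q[:,2]<.15)]
print(len(q),q.min(0),q.max(0),np.median(q,0)); t=q[q[:,2]>.134];print(t.mean(0))
a=np.load('top0.npz');C=cloud('top',a['d'])
for n,u,v,h in(('red',243,302,.153),('blk',321,308,.133),('dark',405,310,.139)):
    q=C[v-25:v+25,u-25:u+25].reshape(-1,3);q=q[(q[:,2]>h-.012)&(q[:,2]<.2)];print(n,len(q),q.mean(0).round(4))
E
```

```text
396 [ 0.42394368 -0.14210397  0.09633687] [ 0.44007452 -0.12614713  0.13899348] [ 0.42928294 -0.13414331  0.13313773]
[ 0.43254932 -0.13407845  0.13632185]
red 50 [0.4406 0.2398 0.1473]
blk 47 [0.4322 0.0555 0.1282]
dark 51 [ 0.4273 -0.1354  0.1343]
```

Request:
{"op": "send_rows", "data": {"plan": [-0.005,0.0008,0.03,0,0,0,0.5,0,0,0.04,0,0,0,0.5,0,0,0.04,0,0,0,0.5,0,0,0.03,0,0,0,0.5,0,0,0.0126,0,0,0,0.5,0,0,0,0,0,0,0.5,0,0,0,0,0,0,1,0,0,0,0,0,0,1,0,0,0,0,0,0,1,0,0,0,0,0,0,1], "grip_force": 20}}

```text
time: 3.9
ee_pos: [0.4311, -0.133, 0.0933]
eef_rot: [0.001, 3.141, -0.001]
ft_force: [0.1, -0.6, 1.7]
finger_gap: 0.0159
grip_force: 20.0
```

Request:
{"op": "send_rows", "data": {"plan": [0,0,-0.02,0,0,0,1,0,0,-0.04,0,0,0,1,0,0,-0.04,0,0,0,1,0,0,-0.04,0,0,0,1,-0.0262,0.0267,0,0,0,0,1,-0.0262,0.0267,0,0,0,0,1,-0.0262,0.0267,0,0,0,0,1,-0.0262,0.0267,0,0,0,0,1,-0.0262,0.0267,0,0,0,0,1,0,0,0,0,0,0,1]}}

```text
time: 5.15
ee_pos: [0.5624, 0.0021, 0.2321]
eef_rot: [0.003, -3.14, -0.001]
ft_force: [-0.8, -0.4, -1.2]
finger_gap: 0.0159
grip_force: 20.0
```

```bash
python3 - <<'E'
from h import *
snap('top','t2')
p,d,s=snap('wrist','w2'); print(s['ee_pos'],s['eef_rot'])
E
```

```text
[0.56168    0.00119646 0.23210085] [ 1.17470591e-03 -3.13982465e+00 -7.79758213e-06]
```

View pics/w2.png

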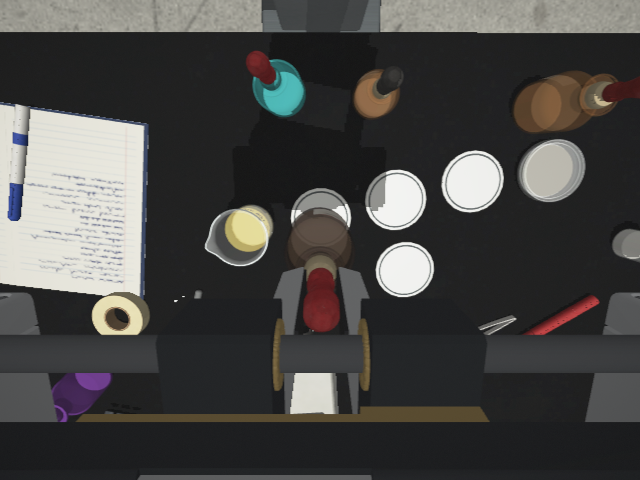

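The wrist view shows the held bottle upright at (320,240), pads at (396,199), (473,181) and (405,269), and the right pad partly hidden near (321,213).

```bash
cat >> h.py <<'E'
def pads(f,n='wrist'):
    a=np.load(f+'.npz');hsv=cv2.cvtColor(a['p'],cv2.COLOR_RGB2HSV)
    m=((hsv[...,2]>150)&(hsv[...,1]<50)).astype(np.uint8);m=cv2.morphologyEx(m,5-2,np.ones((5,5)))
    for c in cv2.findContours(m,0,2)[0]:
        if 300<cv2.contourArea(c)<6000:
            (u,v),ax,_=cv2.fitEllipse(c);w=ray(n,u,v,.004,a['pos'],a['rot'])
            if .4<w[0]<.7 and -.1<w[1]<.3: print('pad',round(u,1),round(v,1),np.round(ax,1),w.round(4))
E
python3 - <<'E'
from h import *
pads('w2')
a=np.load('w2.npz');C=cloud('wrist',a['d'],a['pos'],a['rot'])
q=C[205:340,285:355].reshape(-1,3);q=q[(q[:,2]>.14)&(q[:,2]<.26)]
for z in np.arange(.15,.26,.01):
    t=q[abs(q[:,2]-z)<.005]
    if len(t)>10: print(z.round(3),len(t),np.percentile(t,3,0).round(4),np.percentile(t,97,0).round(4))
E
```

```text
pad 404.4 269.1 [53.6 57.8] [0.6267 0.1052 0.004 ]
pad 238.8 236.2 [55.7 62.8] [ 0.5854 -0.0966  0.004 ]
pad 397.6 200.1 [53.9 61. ] [0.5418 0.0927 0.004 ]
pad 472.1 181.0 [57.8 63.9] [0.5196 0.178  0.004 ]
pad 552.4 170.2 [55.4 65.6] [0.5073 0.2693 0.004 ]
0.15 100 [ 0.5322 -0.0194  0.1456] [0.5443 0.0187 0.1548]
0.16 137 [ 0.5326 -0.0195  0.1556] [0.5446 0.0206 0.1646]
0.17 187 [ 0.533  -0.0192  0.1654] [0.5457 0.0215 0.1747]
0.18 225 [ 0.5342 -0.0197  0.1753] [0.5516 0.0234 0.1849]
0.19 1465 [ 0.5361 -0.0204  0.1857] [0.5653 0.0234 0.1947]
0.2 567 [ 0.5431 -0.014   0.1951] [0.5579 0.0157 0.2001]
0.21 126 [ 0.5465 -0.0092  0.2137] [0.5695 0.0135 0.215 ]
0.22 819 [ 0.5463 -0.0106  0.2152] [0.5631 0.0144 0.2247]
0.23 170 [ 0.5532 -0.0084  0.2251] [0.5589 0.014  0.2348]
0.24 552 [ 0.5531 -0.0141  0.2356] [0.5629 0.0184 0.2446]
0.25 393 [ 0.553  -0.0139  0.2455] [0.5597 0.0182 0.2546]
0.26 191 [ 0.5531 -0.0137  0.2553] [0.5571 0.0178 0.2598]
```

Request:
{"op": "send_rows", "data": {"plan": [-0.003,0,0.04,0,0,0,1,0,0,0.04,0,0,0,1,0,0,0.03,0,0,0,1,0,0,0.015,0,0,0,1,0,0,0.005,0,0,0,1,0,0,0.004,0,0,0,1,0,0,0,0,0,0,1,0,0,0,0,0,0,1]}}

```text
time: 6.25
ee_pos: [0.5655, 0.0006, 0.0997]
eef_rot: [0.001, 3.14, -0.0]
ft_force: [-0.5, -0.6, -1.8]
finger_gap: 0.016
grip_force: 20.0
```

Request:
{"op": "send_rows", "data": {"plan": [0,0,0.0015,0,0,0,1,0,0,0,0,0,0,1]}}

```text
time: 6.5
ee_pos: [0.5651, 0.0007, 0.0975]
eef_rot: [0.001, 3.141, -0.0]
ft_force: [-0.4, 0.2, -0.9]
finger_gap: 0.0163
grip_force: 20.0
```

Nearly touching; one more millimetre, then release slowly and rise.

Request:
{"op": "send_rows", "data": {"plan": [0,0,0.001,0,0,0,1,0,0,0,0,0,0,0.8,0,0,0,0,0,0,0.6,0,0,0,0,0,0,0.5,0,0,0,0,0,0,0.5,0,0,-0.03,0,0,0,0.5,0,0,-0.04,0,0,0,0.5,0,0,-0.04,0,0,0,0.5,0,0,-0.025,0,0,0,0.5,0,0,0,0,0,0,0.5]}}

```text
time: 7.75
ee_pos: [0.5662, 0.0005, 0.2336]
eef_rot: [0.001, 3.137, -0.001]
ft_force: [-0.1, 0.6, -0.6]
finger_gap: 0.0469
grip_force: 0.0
```

```bash
cat >> h.py <<'E'
def prof(f,n,x0,x1,y0,y1,zs,dz=.005):
    a=np.load(f+'.npz');C=cloud(n,a['d'],a['pos'],a['rot']).reshape(-1,3)
    q=C[(C[:,0]>x0)&(C[:,0]<x1)&(C[:,1]>y0)&(C[:,1]<y1)]
    for z in zs:
        t=q[abs(q[:,2]-z)<dz]
        if len(t)>8: print(n,z,len(t),'x',np.percentile(t[:,0],[2,98]).round(4),'y',np.percentile(t[:,1],[2,98]).round(4))
E
python3 - <<'E'
from h import *
print(get_state()['ee_pos'])
snap('wrist','w3');prof('w3','wrist',.51,.6,-.04,.045,[.03,.05,.07,.083,.1,.12,.14])
E
```

```text
[5.66187719e-01 4.75208921e-04 2.33613003e-01]
wrist 0.03 55 x [0.5361 0.5488] y [-0.0203  0.0213]
wrist 0.05 301 x [0.5375 0.5802] y [-0.0226  0.0238]
wrist 0.083 400 x [0.5486 0.5721] y [-0.0128  0.0153]
wrist 0.1 61 x [0.5567 0.563 ] y [-0.0055  0.0082]
wrist 0.14 294 x [0.558  0.5722] y [-0.0055  0.0092]
```

View pics/w3.png

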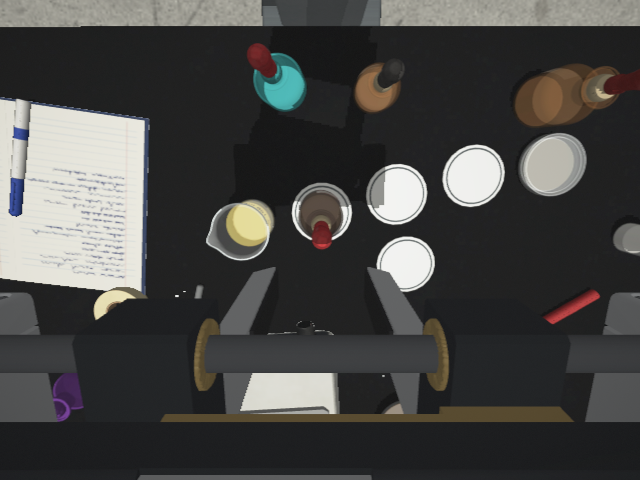

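The dark bottle stands upright and centred on the right pad at (321,212), with the beaker untouched at (240,230). Next is the large amber bottle.

Request:
{"op": "send_rows", "data": {"plan": [0.0206,0.0399,-0.005,0,0,0,0.5,0.0206,0.0399,0,0,0,0,0.5,0.0206,0.0399,0,0,0,0,0.5,0.0206,0.0399,0,0,0,0,0.5,0.0206,0.0399,0,0,0,0,0.5,0.0206,0.0399,0,0,0,0,0.5,0,0,0,0,0,0,0.5,0,0,0,0,0,0,0.5]}}

```text
time: 8.8
ee_pos: [0.4411, 0.2397, 0.2349]
eef_rot: [-0.001, -3.139, 0.002]
ft_force: [-0.1, 0.5, 0.2]
finger_gap: 0.0471
grip_force: 0.0
```

```bash
python3 - <<'E'
from h import *
print(get_state()['ee_pos'])
snap('wrist','w4');prof('w4','wrist',.40,.49,.2,.28,[.02,.04,.06,.08,.1,.11,.12,.13,.14,.15]);
E
```

```text
[0.44111159 0.23968002 0.23491042]
wrist 0.02 283 x [0.4109 0.4896] y [0.2263 0.2789]
wrist 0.04 40 x [0.4119 0.4247] y [0.2211 0.2661]
wrist 0.06 757 x [0.4139 0.4595] y [0.2168 0.268 ]
wrist 0.1 164 x [0.4312 0.4449] y [0.2325 0.2522]
wrist 0.11 61 x [0.4345 0.4405] y [0.2357 0.249 ]
wrist 0.12 26 x [0.4357 0.4393] y [0.2379 0.2476]
wrist 0.14 82 x [0.4343 0.4452] y [0.2346 0.2508]
wrist 0.15 305 x [0.4356 0.4499] y [0.2355 0.2491]
```

Request:
{"op": "send_rows", "data": {"plan": [-0.0012,0.0025,0.03,0,0,0,0.5,0,0,0.04,0,0,0,0.5,0,0,0.035,0,0,0,0.5,0,0,0.0224,0,0,0,0.5,0,0,0,0,0,0,0.5,0,0,0,0,0,0,1,0,0,0,0,0,0,1,0,0,0,0,0,0,1,0,0,0,0,0,0,1]}}

```text
time: 9.98
ee_pos: [0.4433, 0.2428, 0.1098]
eef_rot: [0.001, 3.14, 0.0]
ft_force: [-0.3, -0.9, 2.7]
finger_gap: 0.0157
grip_force: 20.0
```

Request:
{"op": "send_rows", "data": {"plan": [0,0,-0.02,0,0,0,1,0,0,-0.04,0,0,0,1,0,0,-0.04,0,0,0,1,0,0,-0.03,0,0,0,1,-0.0258,-0.0217,0,0,0,0,1,-0.0258,-0.0217,0,0,0,0,1,-0.0258,-0.0217,0,0,0,0,1,0,0,0,0,0,0,1,0,0,0,0,0,0,1]}}

```text
time: 11.1
ee_pos: [0.5194, 0.1779, 0.2385]
eef_rot: [-0.001, -3.14, -0.0]
ft_force: [-0.4, 0.1, -1.1]
finger_gap: 0.0161
grip_force: 20.0
```

```bash
python3 - <<'E'
from h import *
print(get_state()['ee_pos'])
snap('wrist','w5');prof('w5','wrist',.47,.57,.13,.23,np.arange(.14,.27,.01).round(3)); pads('w5')
E
```

```text
[0.5193964  0.17786489 0.23853112]
wrist 0.14 73 x [0.4851 0.498 ] y [0.1572 0.2018]
wrist 0.15 108 x [0.4853 0.4999] y [0.1553 0.2013]
wrist 0.16 157 x [0.4857 0.4975] y [0.1576 0.2007]
wrist 0.17 130 x [0.4867 0.5009] y [0.1557 0.2022]
wrist 0.18 309 x [0.4872 0.5258] y [0.1523 0.2059]
wrist 0.19 1730 x [0.4893 0.5251] y [0.1541 0.2041]
wrist 0.2 617 x [0.4972 0.5141] y [0.1622 0.1966]
wrist 0.22 997 x [0.5001 0.5276] y [0.1635 0.1948]
wrist 0.23 392 x [0.5073 0.5199] y [0.1703 0.1881]
wrist 0.24 367 x [0.5104 0.5185] y [0.1654 0.1938]
wrist 0.25 444 x [0.5107 0.5181] y [0.1603 0.1982]
wrist 0.26 471 x [0.5106 0.5156] y [0.16   0.1987]
pad 257.7 289.4 [29.9 45.5] [0.6136 0.0986 0.004 ]
pad 177.6 251.3 [50.9 58. ] [0.5635 0.0016 0.004 ]
pad 248.7 233.3 [55.6 58.9] [0.5409 0.0907 0.004 ]
pad 320.9 220.0 [55.9 62.4] [0.5246 0.179  0.004 ]
pad 393.2 206.6 [57.  59.8] [0.5083 0.2659 0.004 ]
```

Request:
{"op": "send_rows", "data": {"plan": [-0.0045,-0.001,0.04,0,0,0,1,0,0,0.04,0,0,0,1,0,0,0.025,0,0,0,1,0,0,0.013,0,0,0,1,0,0,0.004,0,0,0,1,0,0,0.002,0,0,0,1,0,0,0,0,0,0,1,0,0,0,0,0,0,1]}}

```text
time: 12.15
ee_pos: [0.5251, 0.1766, 0.1157]
eef_rot: [0.001, 3.14, 0.0]
ft_force: [-0.1, -0.2, -1.6]
finger_gap: 0.0163
grip_force: 20.0
```

Request:
{"op": "send_rows", "data": {"plan": [0,0,0.0015,0,0,0,1,0,0,0,0,0,0,1]}}

```text
time: 12.4
ee_pos: [0.5249, 0.1766, 0.1139]
eef_rot: [0.001, 3.141, 0.0]
ft_force: [-0.5, 0.5, 0.7]
finger_gap: 0.0161
grip_force: 20.0
```

Request:
{"op": "send_rows", "data": {"plan": [0,0,0,0,0,0,0.8,0,0,0,0,0,0,0.6,0,0,0,0,0,0,0.5,0,0,0,0,0,0,0.5,0,0,-0.03,0,0,0,0.5,0,0,-0.04,0,0,0,0.5,0,0,-0.04,0,0,0,0.5,0,0,-0.01,0,0,0,0.5,0,0,0,0,0,0,0.5]}}

```text
time: 13.52
ee_pos: [0.5245, 0.1765, 0.2331]
eef_rot: [0.001, 3.142, 0.0]
ft_force: [-1.0, -0.1, -0.1]
finger_gap: 0.047
grip_force: 0.0
```

```bash
python3 - <<'E'
from h import *
print(get_state()['ee_pos'])
snap('wrist','w6');prof('w6','wrist',.48,.57,.14,.22,[.02,.04,.06,.08,.1,.11,.12,.13,.14,.15]); pads('w6')
E
```

```text
[0.52451084 0.17651963 0.23305032]
wrist 0.02 33 x [0.4906 0.5042] y [0.1585 0.2002]
wrist 0.04 45 x [0.4909 0.5025] y [0.1564 0.1988]
wrist 0.06 502 x [0.493  0.5419] y [0.1507 0.2036]
wrist 0.1 419 x [0.5048 0.5323] y [0.1606 0.1929]
wrist 0.11 21 x [0.5145 0.5181] y [0.1717 0.183 ]
wrist 0.12 63 x [0.5146 0.5207] y [0.1702 0.1839]
wrist 0.13 9 x [0.5159 0.5177] y [0.1739 0.1811]
wrist 0.14 45 x [0.5139 0.5214] y [0.1685 0.1852]
wrist 0.15 301 x [0.5148 0.5296] y [0.1694 0.1843]
pad 281.9 300.2 [18.7 48.5] [0.6315 0.1282 0.004 ]
pad 176.9 247.4 [51.7 59.3] [0.5626 0.0022 0.004 ]
pad 248.7 229.7 [56.6 59.8] [0.5407 0.0908 0.004 ]
pad 321.5 213.6 [56.5 57.7] [0.5213 0.1784 0.004 ]
pad 395.6 202.4 [58.  60.9] [0.508 0.266 0.004]
```

View pics/w6.png

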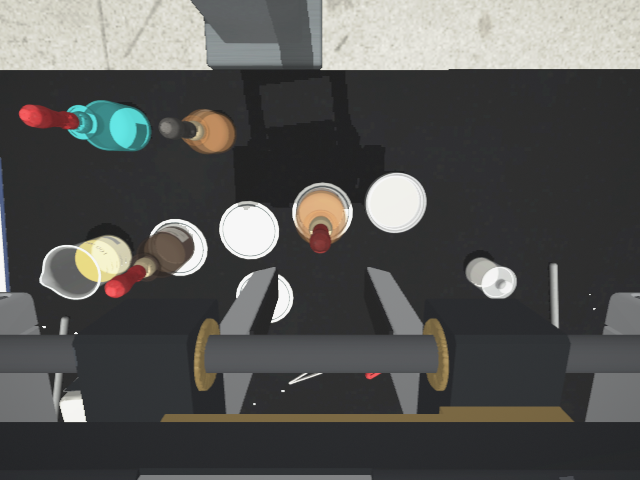

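Request:
{"op": "send_rows", "data": {"plan": [0.0225,-0.03,0,0,0,0,0.5,0.0225,-0.03,0,0,0,0,0.5,0.0225,-0.03,0,0,0,0,0.5,0.0225,-0.03,0,0,0,0,0.5,0,0,0,0,0,0,0.5,0,0,0,0,0,0,0.5]}}

```text
time: 14.32
ee_pos: [0.4342, 0.0569, 0.2323]
eef_rot: [-0.002, -3.14, -0.001]
ft_force: [0.1, 0.2, -0.4]
finger_gap: 0.0469
grip_force: 0.0
```

```bash
python3 - <<'E'
from h import *
print(get_state()['ee_pos'])
snap('wrist','w7');prof('w7','wrist',.40,.48,.02,.1,[.02,.04,.06,.08,.09,.1,.11,.12,.13])
E
```

```text
[0.43422042 0.05691432 0.23229521]
wrist 0.02 41 x [0.407  0.4188] y [0.0387 0.0767]
wrist 0.04 138 x [0.4084 0.4479] y [0.0369 0.08  ]
wrist 0.06 17 x [0.4184 0.4261] y [0.048  0.0695]
wrist 0.08 68 x [0.4241 0.4336] y [0.0495 0.0653]
wrist 0.09 55 x [0.4255 0.4319] y [0.0509 0.064 ]
wrist 0.1 21 x [0.4267 0.4309] y [0.0542 0.0627]
wrist 0.12 71 x [0.4257 0.4373] y [0.049  0.0653]
wrist 0.13 271 x [0.4271 0.4411] y [0.05   0.0643]
```

The red-teat bottle at (322,213) is upright and concentric with the left pad, and the weighing bottle is at (492,278). Now I'll grasp the black-teat bottle.

Request:
{"op": "send_rows", "data": {"plan": [0,0.0006,0.04,0,0,0,0.5,0,0,0.04,0,0,0,0.5,0,0,0.04,0,0,0,0.5,0,0,0.022,0,0,0,0.5,0,0,0,0,0,0,0.5,0,0,0,0,0,0,1,0,0,0,0,0,0,1,0,0,0,0,0,0,1,0,0,0,0,0,0,1]}}

```text
time: 15.5
ee_pos: [0.435, 0.0571, 0.0922]
eef_rot: [0.001, 3.14, -0.0]
ft_force: [0.3, -0.4, 1.6]
finger_gap: 0.0159
grip_force: 20.0
```

Request:
{"op": "send_rows", "data": {"plan": [0,0,-0.02,0,0,0,1,0,0,-0.04,0,0,0,1,0,0,-0.04,0,0,0,1,0,0,-0.03,0,0,0,1,-0.0365,0.0108,0,0,0,0,1,-0.0365,0.0108,0,0,0,0,1,-0.0365,0.0108,0,0,0,0,1,0,0,0,0,0,0,1,0,0,0,0,0,0,1]}}

```text
time: 16.62
ee_pos: [0.5431, 0.0894, 0.2209]
eef_rot: [-0.001, -3.14, 0.0]
ft_force: [-0.7, -1.1, -0.7]
finger_gap: 0.016
grip_force: 20.0
```

```bash
python3 - <<'E'
from h import *
print(get_state()['ee_pos'])
snap('wrist','w8');prof('w8','wrist',.49,.6,.06,.125,np.arange(.14,.26,.01).round(3)); pads('w8')
E
```

```text
[0.54314566 0.0894385  0.2209393 ]
wrist 0.14 92 x [0.5131 0.5258] y [0.0712 0.11  ]
wrist 0.15 135 x [0.5134 0.5268] y [0.0709 0.1097]
wrist 0.16 188 x [0.514  0.5272] y [0.0713 0.1096]
wrist 0.17 457 x [0.5152 0.5484] y [0.0693 0.112 ]
wrist 0.18 1387 x [0.518 0.545] y [0.0717 0.1097]
wrist 0.19 26 x [0.527  0.5302] y [0.0844 0.0977]
wrist 0.2 733 x [0.526  0.5475] y [0.0779 0.1036]
wrist 0.21 209 x [0.5318 0.5402] y [0.0829 0.0981]
wrist 0.22 320 x [0.5331 0.5417] y [0.0783 0.1028]
wrist 0.23 403 x [0.5345 0.5405] y [0.0721 0.1096]
wrist 0.24 454 x [0.5339 0.5397] y [0.0717 0.1101]
wrist 0.25 879 x [0.5338 0.5493] y [0.0719 0.1099]
pad 244.3 234.7 [55.1 59.4] [0.5625 0.0009 0.004 ]
pad 320.6 217.2 [55.7 61. ] [0.5419 0.0902 0.004 ]
pad 398.8 197.9 [58.5 60.5] [0.5197 0.1797 0.004 ]
pad 477.3 187.1 [59.1 65.2] [0.5077 0.2681 0.004 ]
```

Request:
{"op": "send_rows", "data": {"plan": [-0.0045,-0.0004,0.04,0,0,0,1,0,0,0.04,0,0,0,1,0,0,0.025,0,0,0,1,0,0,0.012,0,0,0,1,0,0,0.004,0,0,0,1,0,0,0.002,0,0,0,1,0,0,0,0,0,0,1,0,0,0,0,0,0,1]}}

```text
time: 17.68
ee_pos: [0.549, 0.0891, 0.0992]
eef_rot: [0.001, 3.14, -0.0]
ft_force: [-0.2, -0.1, -1.2]
finger_gap: 0.016
grip_force: 20.0
```

Request:
{"op": "send_rows", "data": {"plan": [0,0,0.0015,0,0,0,1,0,0,0,0,0,0,1,0,0,0.001,0,0,0,1,0,0,0,0,0,0,1]}}

```text
time: 18.18
ee_pos: [0.5489, 0.0891, 0.0964]
eef_rot: [0.001, 3.141, -0.0]
ft_force: [-0.6, -0.1, 0.5]
finger_gap: 0.0158
grip_force: 20.0
```

Request:
{"op": "send_rows", "data": {"plan": [0,0,0,0,0,0,0.8,0,0,0,0,0,0,0.6,0,0,0,0,0,0,0.5,0,0,0,0,0,0,0.5,0,0,-0.03,0,0,0,0.5,0,0,-0.04,0,0,0,0.5,0,0,-0.04,0,0,0,0.5,0,0,-0.01,0,0,0,0.5,0,0,0,0,0,0,0.5]}}

```text
time: 19.3
ee_pos: [0.5484, 0.0891, 0.2155]
eef_rot: [-0.001, -3.142, 0.0]
ft_force: [0.3, 0.4, -0.2]
finger_gap: 0.0467
grip_force: 0.0
```

```bash
python3 - <<'E'
from h import *
print(get_state()['ee_pos'])
snap('wrist','w9');prof('w9','wrist',.51,.58,.055,.125,[.02,.04,.06,.08,.09,.1,.11,.12,.13]); pads('w9')
E
```

```text
[0.54840386 0.08911957 0.21553536]
wrist 0.02 42 x [0.518  0.5301] y [0.0715 0.1091]
wrist 0.04 57 x [0.5195 0.5356] y [0.0692 0.1097]
wrist 0.06 194 x [0.527  0.5441] y [0.0746 0.1044]
wrist 0.08 260 x [0.5303 0.5519] y [0.0765 0.1018]
wrist 0.09 21 x [0.5371 0.5416] y [0.0838 0.0956]
wrist 0.1 72 x [0.5374 0.5441] y [0.0818 0.0958]
wrist 0.12 40 x [0.5372 0.5451] y [0.0802 0.097 ]
wrist 0.13 297 x [0.5378 0.5528] y [0.0812 0.0961]
pad 334.0 283.3 [55.6 59.1] [0.6264 0.1059 0.004 ]
pad 243.7 230.5 [55.4 60.9] [0.5621 0.0013 0.004 ]
pad 321.0 212.6 [56.9 59.4] [0.5413 0.0904 0.004 ]
pad 400.1 192.8 [59.6 61.3] [0.5191 0.1793 0.004 ]
pad 480.3 182.1 [60.  66.3] [0.5073 0.268  0.004 ]
```

View pics/w9.png

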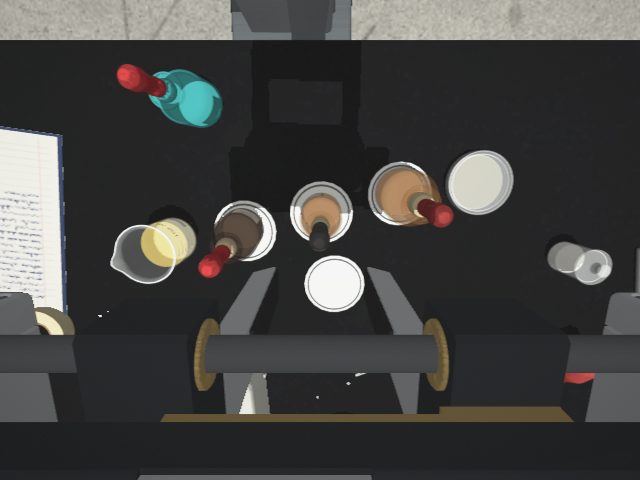

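Request:
{"op": "send_rows", "data": {"plan": [0,0.0475,0,0,0,0,0.5,0,0.0475,0,0,0,0,0.4,0,0.0475,0,0,0,0,0.25,0,0.0475,0,0,0,0,0.25,0,0.0475,0,0,0,0,0.25,0,0.0475,0,0,0,0,0.25,0,0,0,0,0,0,0.25,0,0,0,0,0,0,0.25]}}

```text
time: 20.35
ee_pos: [0.548, 0.3733, 0.2138]
eef_rot: [-0.001, -3.139, 0.003]
ft_force: [-0.3, 0.0, -0.4]
finger_gap: 0.0707
grip_force: 0.0
```

```bash
python3 - <<'E'
from h import *
print(get_state()['ee_pos'])
snap('wrist','w10');prof('w10','wrist',.55,.64,.33,.42,[.01,.02,.03,.04,.05,.06],.004)
prof('top0','top',.55,.64,.33,.42,[.01,.02,.03,.04,.05,.06],.004) if 0 else None
E
```

```text
[0.54795367 0.37333138 0.21375487]
wrist 0.01 47 x [0.5755 0.5869] y [0.3582 0.3903]
wrist 0.02 46 x [0.5753 0.5866] y [0.3586 0.39  ]
wrist 0.03 51 x [0.575  0.5855] y [0.3591 0.3897]
wrist 0.04 14 x [0.575  0.5784] y [0.3641 0.3826]
wrist 0.05 896 x [0.5748 0.6104] y [0.3577 0.3931]
wrist 0.06 148 x [0.5859 0.5992] y [0.3694 0.3824]
```

View pics/w10.png

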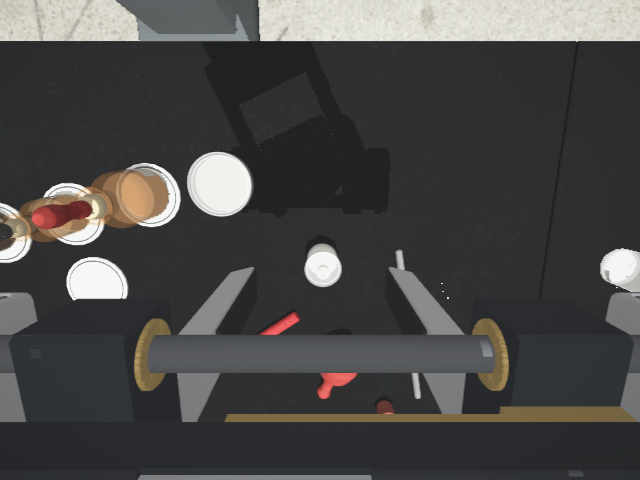

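All three bottles stand centred on their pads in w9: (245,232), (321,212) and (402,193). In w10 the weighing bottle is at (322,262), and its neighbours, the rod at (403,270) and the red bulb, are clear of the fingers.

Request:
{"op": "send_rows", "data": {"plan": [-0.0448,0.0018,0,0,0,0,0.25,0,0,0.03,0,0,0,0.25,0,0,0.05,0,0,0,0.25,0,0,0.05,0,0,0,0.25,0,0,0.04,0,0,0,0.25,0,0,0.02,0,0,0,0.25,0,0,0.009,0,0,0,0.25,0,0,0,0,0,0,0.25]}}

```text
time: 21.4
ee_pos: [0.5942, 0.3758, 0.0178]
eef_rot: [0.002, 3.14, 0.001]
ft_force: [0.4, 0.0, -0.2]
finger_gap: 0.071
grip_force: 0.0
```

Request:
{"op": "send_rows", "data": {"plan": [0,0,0,0,0,0,0.6,0,0,0,0,0,0,0.7,0,0,0,0,0,0,0.7,0,0,0,0,0,0,0.8,0,0,0,0,0,0,0.8], "grip_force": 15}}

```text
time: 22.02
ee_pos: [0.5937, 0.3759, 0.0173]
eef_rot: [0.001, 3.141, -0.0]
ft_force: [-0.2, -1.0, 1.6]
finger_gap: 0.0359
grip_force: 15.0
```

Request:
{"op": "send_rows", "data": {"plan": [0,0,-0.02,0,0,0,0.8,0,0,-0.05,0,0,0,0.8,0,0,-0.05,0,0,0,0.8,0,0,-0.04,0,0,0,0.8,-0.0055,-0.0452,0,0,0,0,0.8,-0.0055,-0.0452,0,0,0,0,0.8,-0.0055,-0.0452,0,0,0,0,0.8,-0.0055,-0.0452,0,0,0,0,0.8,-0.0055,-0.0452,0,0,0,0,0.8,-0.0055,-0.0452,0,0,0,0,0.8]}}

```text
time: 23.28
ee_pos: [0.6265, 0.1033, 0.1784]
eef_rot: [0.001, 3.14, 0.0]
ft_force: [1.0, -0.1, -1.3]
finger_gap: 0.0357
grip_force: 14.9
```

Request:
{"op": "send_rows", "data": {"plan": [0,0,0,0,0,0,0.8,0,0,0,0,0,0,0.8]}}

```text
time: 23.52
ee_pos: [0.6264, 0.1052, 0.1777]
eef_rot: [0.001, 3.141, 0.001]
ft_force: [0.1, 0.2, -0.8]
finger_gap: 0.0356
grip_force: 14.9
```

```bash
python3 - <<'E'
from h import *
print(get_state()['ee_pos'])
snap('wrist','w11'); pads('w11')
prof('w11','wrist',.6,.66,.07,.14,[.16,.17,.18,.19,.2,.21,.22],.004)
E
```

```text
[0.62636206 0.10521497 0.17772674]
pad 214.4 160.5 [65.8 71.8] [0.5617 0.0009 0.004 ]
pad 304.5 138.5 [71.2 74.4] [0.5408 0.0906 0.004 ]
pad 397.3 114.0 [69.5 75.5] [0.5183 0.1804 0.004 ]
pad 490.8 99.6 [69.9 82.2] [0.5054 0.2691 0.004 ]
wrist 0.16 54 x [0.6081 0.6172] y [0.0907 0.1202]
wrist 0.17 177 x [0.6079 0.6177] y [0.0906 0.1211]
wrist 0.18 313 x [0.6078 0.6199] y [0.0823 0.1309]
wrist 0.19 472 x [0.6077 0.6196] y [0.0779 0.1351]
wrist 0.2 354 x [0.6076 0.6196] y [0.0775 0.1356]
wrist 0.21 4540 x [0.6072 0.6401] y [0.0835 0.1298]
wrist 0.22 1398 x [0.6177 0.6321] y [0.0783 0.1349]
```

View pics/w11.png

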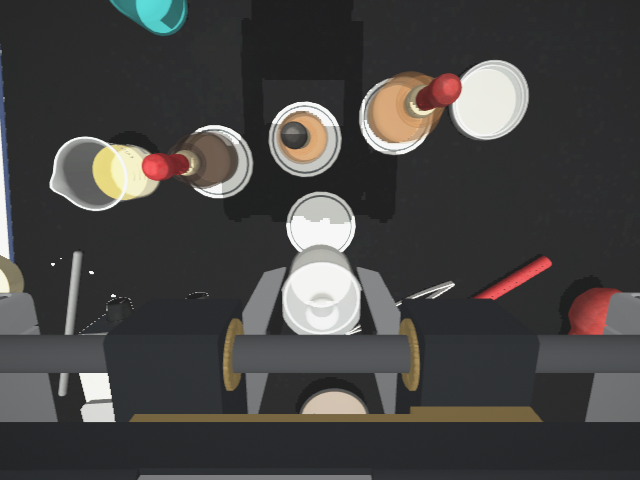

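The weighing bottle is held upright above the back pad, seen below it at (320,225), and the other three are in place. Lowering.

Request:
{"op": "send_rows", "data": {"plan": [0,0,0.03,0,0,0,0.8,0,0,0.04,0,0,0,0.8,0,0,0.04,0,0,0,0.8,0,0,0.025,0,0,0,0.8,0,0,0.013,0,0,0,0.8,0,0,0.006,0,0,0,0.8,0,0,0,0,0,0,0.8,0,0,0,0,0,0,0.8]}}

```text
time: 24.58
ee_pos: [0.6272, 0.1047, 0.0242]
eef_rot: [0.001, 3.139, -0.0]
ft_force: [0.0, -0.6, -0.7]
finger_gap: 0.0357
grip_force: 14.9
```

Request:
{"op": "send_rows", "data": {"plan": [0,0,0.0015,0,0,0,0.8,0,0,0.001,0,0,0,0.8,0,0,0,0,0,0,0.8]}}

```text
time: 24.95
ee_pos: [0.6269, 0.1046, 0.0214]
eef_rot: [0.001, 3.141, -0.0]
ft_force: [-0.5, -0.7, 4.9]
finger_gap: 0.0355
grip_force: 15.0
```

Contact at the expected height; release, rise and back away.

Request:
{"op": "send_rows", "data": {"plan": [0,0,0,0,0,0,0.55,0,0,0,0,0,0,0.45,0,0,0,0,0,0,0.4,0,0,0,0,0,0,0.4,0,0,-0.02,0,0,0,0.4,0,0,-0.05,0,0,0,0.4,0,0,-0.05,0,0,0,0.4,0,0,-0.05,0,0,0,0.4,0,0,-0.05,0,0,0,0.4,0,0,0,0,0,0,0.4]}}

```text
time: 26.2
ee_pos: [0.6292, 0.1047, 0.2482]
eef_rot: [0.001, 3.129, -0.0]
ft_force: [-0.5, -0.0, 0.4]
finger_gap: 0.0562
grip_force: 0.0
```

Request:
{"op": "send_rows", "data": {"plan": [0,0.05,0,0,0,0,0.4,0,0.05,0,0,0,0,0.4,0,0.05,0,0,0,0,0.4,0,0.05,0,0,0,0,0.4,0,0.05,0,0,0,0,0.4,0,0.05,0,0,0,0,0.4,0,0,0,0,0,0,0.4,0,0,0,0,0,0,0.4]}}

```text
time: 27.2
ee_pos: [0.6262, 0.4042, 0.2398]
eef_rot: [-0.001, -3.14, 0.001]
ft_force: [0.7, 0.2, -1.1]
finger_gap: 0.0565
grip_force: 0.0
```

```bash
python3 - <<'E'
from h import *
snap('top','t12')
for n,x,y,h in(('dark',.562,.001,.139),('blk',.5405,.09,.133),('red',.5195,.178,.153),('wb',.6263,.105,.065)):
    a=np.load('t12.npz');C=cloud('top',a['d']).reshape(-1,3);q=C[(abs(C[:,0]-x)<.035)&(abs(C[:,1]-y)<.035)&(abs(C[:,2]-h-.004)<.012)]
    print(n,len(q),q.mean(0).round(4))
a=np.load('t12.npz')['p'][180:310,200:420];cv2.imwrite('pics/t12c.png',cv2.cvtColor(cv2.resize(a,None,fx=3.5,fy=3.5,interpolation=2),4))
E
```

```text
dark 47 [0.563  0.0006 0.1382]
blk 46 [0.5433 0.0867 0.1314]
red 47 [0.5202 0.1742 0.1523]
wb 31 [0.6229 0.1046 0.0658]
```

View pics/t12c.png

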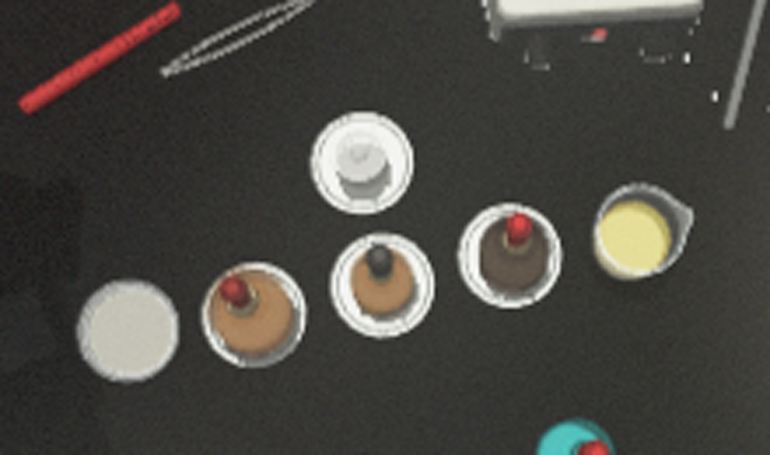

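The top view shows all four upright on their pads: dark (510,255), black (382,283), red (252,315) and weighing bottle (362,165). Each is within about 4 mm of its pad centre, and the beaker is unmoved at (632,240). I'll hand it in.

```bash
python3 -c "
from h import *
print(finish_job())"
```

```text
the job is handed in; nothing more can be done
None
```

The staining line is set out and handed in at about 27 s: dark, black-teat and red-teat bottles run from the beaker to the dish, the weighing bottle is on the back pad, all four are upright and released within about 4 mm of their pad centres, and the beaker was not moved.

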